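# Clear a jammed plate from the feed track and set it across two setup blocks

## Robot

A 6-joint arm with a two-finger parallel gripper is mounted at the origin on a cart in front of the work surface, level with it; the furniture and walls round the work are solid. World frame = base frame: x ahead of the robot, y to its left, z up, the work surface at z = 0. Lengths are in m, angles in rad, forces in N, time in s.
With the tool pointing down it reaches from about 0.225 to 0.875 m from the base axis. Payload 3.4 kg.
Tool frame: the origin (TCP) lies on the centre line of the jaws, within the pads' length; the fingertips stand 8 mm ahead of it and the grasp point (between the pads) lies 11 mm behind it; z points along the fingers, y is the line along which they close (so a half turn about z gives the same grasp; the last joint's range is limited). The gripper opens to 85 mm and grips with 20 to 120 N. Pads are 22 mm wide; open, the fingers measure 114 mm over their backs; the gripper's body (76 mm by 85 mm) begins 54 mm behind the grasp point. The pads swing forward as they close: fully open they stand 13 mm farther back than shut.
Start: joints at [1.075, 0.276, 1.505, -0, 1.361, -0.121], TCP at [0.211, 0.535, 0.239] pointing down, gripper open.
Joint ranges: [-2.89, 2.89], [-0.75, 2.08], [0.22, 2.7], [-1.18, 4.32], [0.11, 2.71], [-2.7, 2.7]. Speed limits (rad/s): [2.57, 2.57, 3.14, 3.14, 3.14, 3.14].

## Interface

Orientations are given as a unit quaternion [x, y, z, w].
In Python, from workcell import * gives the robot as it stands. The module is installed in compiled form; this text tells all that it offers.
- The arm moves only by the tool step_arm, never from a script. Its arguments are lists of equal length, an entry for each row: "delta_rot": the turn, a rotation vector about the world's x, y, z scaled (see below), a list of three; "linear": the shift along the world's x, y, z scaled (see below), a list of three; "grip": the closure, from 0 (fully open) to 1 (shut). A call has exactly 8 rows; each row shifts and turns the commanded pose from where the row before left it; what a row does not reach is not made up. The controller multiplies each number of a shift by 40 mm and each number of a turn by 6 degrees. A row lasts 1/8 s, in which the tool goes at most 62.5 mm and 10.7 degrees, less where a joint would pass 70% of its speed; a pose out of reach is approached as far as the arm can. A call with a number of a shift or a turn outside -1 to 1 is refused whole. A call with a gripper value outside its range is refused whole. The fingers move at their own pace and stop on an object; "force" is the grip in N (left out, the last holds). Time passes only in rows, so rows that do not move let the fingers close, or fill a call up. It gives the time, the measured TCP pose, the force, the opening and the grip force at its end, in the units of the state.
- read_state(): the state, without advancing time (a new reading comes with each control period).
- read_camera(name): name is "scene" or "top" or "wrist"; returns the picture (400x640x3 uint8, red, green, blue); there is no depth.
- calibration(name): a dict with "camera_matrix" (3x3 intrinsics, pixels), "rvec" (rotation vector, rad) and "tvec" (3), from world to camera coordinates, as OpenCV has them. Camera axes: x right, y down, z forward; pixel columns grow to the right and rows downward; lengths in m; the calibration is good to about 2 mm. The wrist camera is an equidistant fisheye: a pixel r from the principal point sees the ray r / f radians off the axis. A picture is of the moment at which its call begins: read the wrist's pose just before it. calibration takes no time and is no camera call; for the wrist camera it gives the pose at the moment of the call.
- close_job(): hands the job in; it is judged then, once.
The state is a dict: "time_s": time; "joint_pos": joint angles; "joint_velocities": joint speeds; "joint_torque": joint torques, N m; "tcp_pos": TCP position; "ee_rot": TCP orientation; "wrist_force": force on the tool from outside, world axes, zero at the start; "ft_torque": the same for the moment, N m; "gripper_width": finger opening in m; "grasp_force": force on a finger pad.
Only numpy, scipy, OpenCV 4.12 (cv2) and the standard library are available. Lean on these libraries where they do the work, as an engineer would, in place of code of your own. Each camera call takes 0.05 s, during which the arm holds its last target. There are 200 camera calls.

## Task

The milled plate has jammed in the feed track, pinched under the hold-down strips. Nudge it back up the track until it is clear of the strips, lift it out, and lay it flat and squarely across the two setup blocks so that it bridges the gap between them, ready for checking. Leave the blocks standing where they are and let go of the plate.

Things in the scene. Friction and masses are not known exactly. Their poses are not given: they have to be found in the camera images.
- plate: The jammed part: a milled aluminium plate, 130 mm long (its x axis) x 54 mm wide (y) x 20 mm thick (z), about 0.33 kg, with small vertical holes along it, the same at both ends. Origin: centre of its underside, z up out of the plate. It starts lying in the feed track with its x axis along the track and its lower end under the hold-down strips. Grip it across its 54 mm width.
- feed_track: Straight feed track 0.3 m long on a low drive unit (switched off), fixed to the table. Its axes tilt with it: x uphill along the track, 10 degrees above level; y left across it; z out of its floor. Origin: on the channel floor, mid-width, at the upper end of the hold-down strips, 100 mm above the table. Channel 57 mm wide; the plate does not slide back down by itself.
- strips_mid (a point): Middle of the two dark hold-down strips, at their undersides, 21.5 mm above the floor. In the track's frame they run along both walls from x = -70 to 0 mm, tops and screw heads up to 30 mm, each 7 mm in over the channel: 43 mm is open between them from above. The plate cannot be lifted until its lower end is uphill of x = 0, i.e. its centre beyond x = 65 mm.
- end_stop (a point): Foot of the end stop that closes the track's lower end, on the floor at track x = -110 mm; the stop is 18 mm high. The plate's lower end starts at about x = -60 to -35 mm, so 50 mm or more of open floor lies between stop and plate, from where the plate's end face can be pushed uphill.
- open_part (a point): Point on the channel floor at track x = 80 mm, middle of the open part (x = 0 to 190 mm) where the plate can be lifted out. The side walls here are only 6 mm high and 10 mm thick (77 mm over the outsides), so the plate stands 14 mm proud of them.
- side_pad (a joint): Sprung brass pad under the left (+y) strip, track x = -43 to -17 mm, that pinches the plate against the right wall; sliding the plate uphill past it takes about 8 to 20 N. Value in m: about 0 while it pinches the plate, about +0.004 (out into the channel) once the plate is past. It needs no handling.
- block_a: The first of two equal steel setup blocks with rows of holes, loose, 0.62 kg, standing on the 2 mm felt mat at the robot's left (so its top is 53 mm above the table): 25 mm thick (its x axis), 76 mm long (y), 51 mm high (z). Origin: centre of its underside.
- block_b: The second setup block, the same, standing beside block_a on its +x side and parallel to it within about 3 degrees, with a clear gap of 60 to 78 mm between them. The plate must bridge this gap, its long axis running from block to block.
Not all that is in view belongs to the job. There is more than one size of the plate; the job needs the larger.

How it is judged:
On the way:
1. the plate has been slid back up the track until its lower end is clear of the hold-down strips (x of plate in the frame of feed_track above 0.065 m), for 0.1 s.
At the end, for the whole second after the job is handed in: The plate rests on both setup blocks (over 0.3 N on each), still, level within 3 degrees, underside 49 to 58 mm above the table (block tops: 53), long axis within 11 degrees of square across the blocks; both blocks upright (3 degrees) and within 15 mm of their starts (contact force between plate and block_a above 0.3 N and contact force between plate and block_b above 0.3 N and angle between each of plate, block_a, block_b's own z axis and vertical below 0.05 rad and height (world z) of plate between 0.049 and 0.058 m and angle between the x axis of plate and the x axis of block_a, either way round below 0.2 rad and linear speed of plate below 0.01 m/s and distance of each of block_a, block_b from where it was at the start of the episode below 0.015 m); the robot touches nothing.
It also fails if it takes over 51 s, if anything falls off the work surface, if the arm or the gripper's body presses on something with over 40 N, if the wrist force passes 120 N, or if a joint passes its speed limit or range.

## Working session

There is one attempt and no reset: what is moved stays moved. The work goes in short steps, Python scripts to look and compute and a tool call to move; the robot and the scene stay as the last step left them, time stands still between calls to the robot, and variables do not carry over. Pictures are saved under pics/ and viewed, at most 11 in all, crops included, and the job is handed in when it is done.

Besides the shell and the picture viewer there is one more tool, called after "Request:" as name(argument=value, ...) on one line, values as JSON. step_arm: Moves the arm, as the interface text tells. Shifts and turns lie within -1 to 1; 1 stands for 40 mm of shift or 6 degrees of turn. Its arguments: {"type":"object","properties":{"delta_rot":{"type":"array"},"linear":{"type":"array"},"grip":{"type":"array"},"force":{"type":"number"}},"required":["delta_rot","linear","grip"]}

```bash
mkdir -p pics; ls
python3 - <<'E'
from workcell import *
import cv2
s=read_state();print(s)
for n in("scene","top","wrist"):
    im=read_camera(n);c=calibration(n);print(n,c)
    cv2.imwrite(f"pics/{n}0.png",im[:,:,::-1])
a=[cv2.imread(f"pics/{n}0.png") for n in("scene","top")]
E
```

```text
pics
{'time_s': 0.0, 'joint_pos': array([ 1.07500924e+00,  2.76597625e-01,  1.50614689e+00, -1.89292903e-07,
        1.36069500e+00, -1.20994601e-01]), 'joint_velocities': array([-0.000224  , -0.00111205,  0.00074885, -0.00075065,  0.00134423,
       -0.00208655]), 'joint_torque': array([ 7.04158228e-04, -4.16771042e+01, -2.45807219e+01, -1.38625492e-04,
        1.10620927e-02, -6.43234330e-06]), 'tcp_pos': array([0.21024914, 0.53462484, 0.23843272]), 'ee_rot': array([ 1.86301258e-01,  9.82492233e-01, -8.79896849e-04, -2.80197660e-04]), 'wrist_force': array([ 0.14207393,  1.26434538, -0.18983659]), 'ft_torque': array([-0.01074015,  0.03050804,  0.01174353]), 'grasp_force': 0.0, 'gripper_width': 0.08548191358498858}
scene {'camera_matrix': array([[416.15484175,   0.        , 320.34040092],
       [  0.        , 416.15484175, 195.9682704 ],
       [  0.        ,   0.        ,   1.        ]]), 'rvec': array([ 1.8385665 , -1.08398663,  0.65750906]), 'tvec': array([-0.31765337,  0.30762447,  0.70716324])}
top {'camera_matrix': array([[482.62764203,   0.        , 315.83356745],
       [  0.        , 482.62764203, 199.30642945],
       [  0.        ,   0.        ,   1.        ]]), 'rvec': array([ 2.14021182, -2.09438058,  0.17744511]), 'tvec': array([-0.07446556,  0.56887473,  1.50432237])}
wrist {'camera_matrix': array([[309.70691629,   0.        , 316.10282136],
       [  0.        , 309.70691629, 198.41166586],
       [  0.        ,   0.        ,   1.        ]]), 'rvec': array([-2.3768173 , -1.619481  , -0.25040757]), 'tvec': array([-0.57482879, -0.03916451,  0.37981216])}
```

View pics/scene0.png

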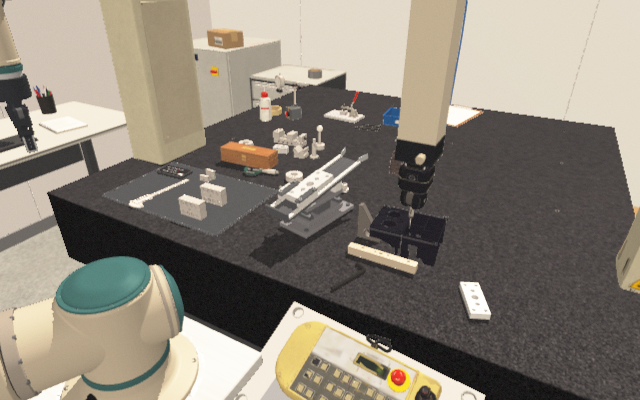

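View pics/top0.png

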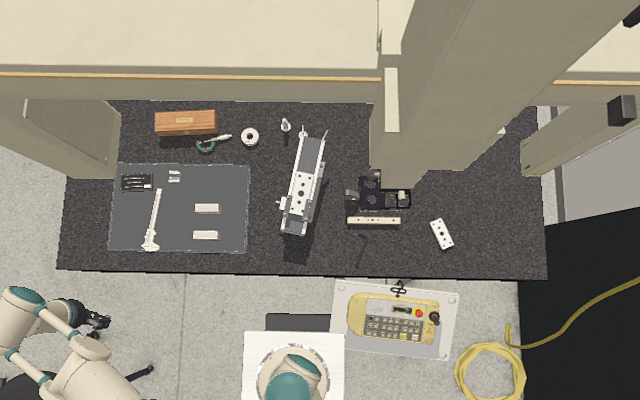

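The scene view shows a plate in the tilted track at (310,185), its high end away from the robot, and blocks at (192,206) and (213,194). In the top view the track plate is at (302,190), blocks at (207,208) and (205,235), and a second white plate lies loose at (442,234). The one in the track fits the description. I'll confirm that in an enlarged crop.

```bash
cat > h.py <<'E'
import numpy as np,cv2
from workcell import *
def ray(n,px,c=None):
    c=c or calibration(n);R=cv2.Rodrigues(c["rvec"])[0];K=c["camera_matrix"]
    p=np.array(px,float)
    if n=="wrist":
        d=(p-K[:2,2])/K[0,0];r=np.linalg.norm(d);v=np.r_[d/max(r,1e-9)*np.sin(r),np.cos(r)]
    else: v=np.r_[(p-K[:2,2])/K[0,0],1]
    return -R.T@c["tvec"],R.T@v
def onz(n,px,z,c=None):
    o,v=ray(n,px,c);return o+v*(z-o[2])/v[2]
def onplane(n,px,p0,nr,c=None):
    o,v=ray(n,px,c);return o+v*((np.array(p0)-o)@nr)/(v@nr)
def proj(n,P,c=None):
    c=c or calibration(n);R=cv2.Rodrigues(c["rvec"])[0];q=R@np.array(P,float)+np.ravel(c["tvec"]);K=c["camera_matrix"]
    if n=="wrist":
        r=np.hypot(q[0],q[1]);return K[:2,2]+K[0,0]*np.arctan2(r,q[2])*q[:2]/r
    return K[:2,2]+K[0,0]*q[:2]/q[2]
E
python3 - <<'E'
from h import *
im=cv2.imread("pics/top0.png")
a=cv2.resize(im[115:255,255:345],None,fx=4.2,fy=4.2,interpolation=cv2.INTER_CUBIC)
b=cv2.resize(im[190:255,180:250],None,fx=5,fy=5,interpolation=cv2.INTER_CUBIC)
b=cv2.copyMakeBorder(b,0,a.shape[0]-b.shape[0],0,0,cv2.BORDER_CONSTANT)
cv2.imwrite("pics/c1.png",np.hstack([a,b]))
g=cv2.cvtColor(im,cv2.COLOR_BGR2GRAY)
m=(g>150).astype(np.uint8)
for c in cv2.findContours(m,cv2.RETR_EXTERNAL,cv2.CHAIN_APPROX_NONE)[0]:
    if cv2.contourArea(c)>100:
        r=cv2.minAreaRect(c);x,y=r[0]
        if 110<x<470 and 110<y<260:
            print(np.round(r[0],1),np.round(r[1],1),round(r[2],1),'z.053',onz("top",r[0],.053).round(3), [tuple(onz("top",q,.053)[:2].round(3)) for q in cv2.boxPoints(r)])
E
```

```text
[205. 234.] [ 8. 24.] 90.0 z.053 [0.45  0.289 0.053] [(np.float64(0.462), np.float64(0.328)), (np.float64(0.464), np.float64(0.251)), (np.float64(0.438), np.float64(0.25)), (np.float64(0.437), np.float64(0.326))]
[441.4 233.1] [30.7 12.9] 64.7 z.053 [ 0.469 -0.463  0.053] [(np.float64(0.504), np.float64(-0.424)), (np.float64(0.523), np.float64(-0.462)), (np.float64(0.435), np.float64(-0.501)), (np.float64(0.417), np.float64(-0.464))]
[373. 220.] [ 6. 52.] 90.0 z.053 [ 0.507 -0.246  0.053] [(np.float64(0.515), np.float64(-0.163)), (np.float64(0.518), np.float64(-0.329)), (np.float64(0.499), np.float64(-0.329)), (np.float64(0.495), np.float64(-0.163))]
[206.5 207. ] [23.  8.] 0.0 z.053 [0.538 0.29  0.053] [(np.float64(0.524), np.float64(0.326)), (np.float64(0.55), np.float64(0.328)), (np.float64(0.552), np.float64(0.253)), (np.float64(0.526), np.float64(0.252))]
[151.  219.4] [18.1 63.4] 2.0 z.053 [0.494 0.466 0.053] [(np.float64(0.393), np.float64(0.49)), (np.float64(0.598), np.float64(0.501)), (np.float64(0.597), np.float64(0.442)), (np.float64(0.392), np.float64(0.432))]
[249.5 135.5] [15. 17.] 90.0 z.053 [0.781 0.162 0.053] [(np.float64(0.806), np.float64(0.192)), (np.float64(0.807), np.float64(0.135)), (np.float64(0.755), np.float64(0.133)), (np.float64(0.754), np.float64(0.189))]
[304.7 169.9] [34.8 89.8] 18.4 z.053 [ 0.667 -0.024  0.053] [(np.float64(0.542), np.float64(0.072)), (np.float64(0.831), np.float64(-0.011)), (np.float64(0.795), np.float64(-0.122)), (np.float64(0.509), np.float64(-0.035))]
[184.  120.1] [18.1 58.9] 87.3 z.053 [0.83  0.384 0.053] [(np.float64(0.855), np.float64(0.486)), (np.float64(0.868), np.float64(0.289)), (np.float64(0.805), np.float64(0.282)), (np.float64(0.792), np.float64(0.478))]
```

View pics/c1.png

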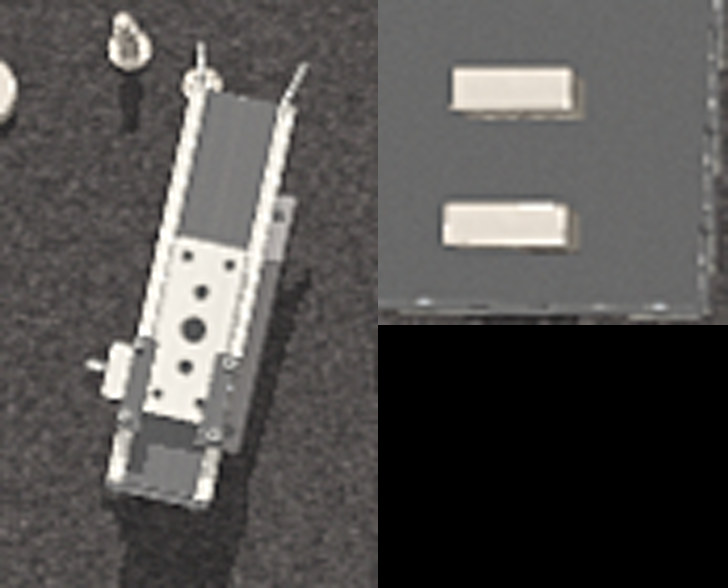

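View pics/wrist0.png

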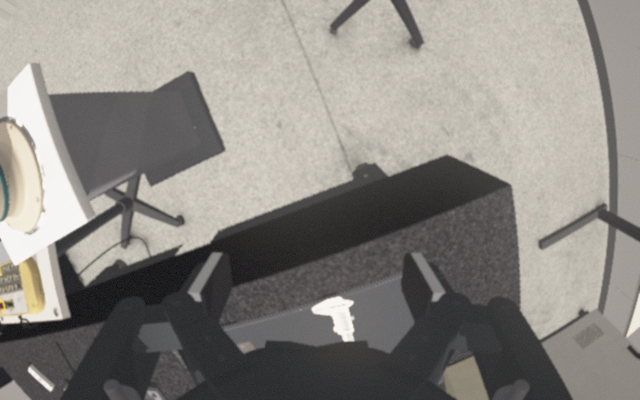

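The crop confirms it: the plate with the central bore is in the track, upper end near full-image (304,173), lower end between the dark strips near (296,214). The blocks are the two light bars on the mat. Next I work out the track frame.

```bash
cat >> h.py <<'E'
def frame(org,yaw,t=np.radians(10)):
    c,s=np.cos(yaw),np.sin(yaw);x=np.array([c*np.cos(t),s*np.cos(t),np.sin(t)]);y=np.array([-s,c,0.]);return np.c_[x,y,np.cross(x,y)]
E
python3 - <<'E'
from h import *
f=lambda p:(255+(p[0]+.5)/4.2-.5,115+(p[1]+.5)/4.2-.5)
pts=dict(stripL=((145,340),30),stripR=((232,355),30),plUL=((178,237),20),plUR=((245,248),20),plLL=((145,408),20),plLR=((198,420),20),bore=((193,329),20),wLt=((205,92),6),wRt=((277,105),6),wLb=((108,487),6),wRb=((210,505),6))
org=np.array([.57,0,.1]);yaw=0
for it in range(6):
    F=frame(org,yaw);W={}
    for k,(p,h) in pts.items(): W[k]=onplane("top",f(p),org+F[:,2]*h/1000,F[:,2])
    m=(W['stripL']+W['stripR'])/2-F[:,2]*.03; org=m+F[:,0]*(.1-m[2])/F[2,0]*0; 
    d=(W['plUL']+W['plUR']-W['plLL']-W['plLR']);d2=W['wLt']-W['wLb'];d3=W['wRt']-W['wRb']
    ya=[np.degrees(np.arctan2(q[1],q[0])) for q in(d,d2,d3)]
    s=d;yaw=np.arctan2(s[1],s[0]);org[2]=.1
print(org.round(4),ya)
for k in W: print(k,(F.T@(W[k]-org)*1000).round(1),W[k].round(3))
E
```

```text
[ 0.5661 -0.0145  0.1   ] [np.float64(-12.164898577932664), np.float64(-12.84898902015202), np.float64(-8.486699851065502)]
stripL [-1.9 32.3 30. ] [0.566 0.019 0.129]
stripR [  1.9 -32.3  30. ] [ 0.556 -0.045  0.13 ]
plUL [77.4 26.9 20. ] [ 0.643 -0.003  0.133]
plUR [ 80.5 -23.   20. ] [ 0.635 -0.053  0.134]
plLL [-50.6  22.   20. ] [0.519 0.018 0.111]
plLR [-50.3 -18.1  20. ] [ 0.51  -0.021  0.111]
bore [14.   0.7 20. ] [ 0.576 -0.016  0.122]
wLt [187.5  33.4   6. ] [ 0.753 -0.021  0.138]
wRt [189.9 -21.    6. ] [ 0.743 -0.074  0.139]
wLb [-114.5   37.     6. ] [0.463 0.046 0.086]
wRb [-110.  -40.    6.] [ 0.451 -0.031  0.087]
```

```bash
cat >> h.py <<'E'
from scipy.spatial.transform import Rotation as Ro
def togo(p,R=None):
    s=read_state();d=(np.array(p)-s["tcp_pos"])/.04
    w=np.zeros(3)
    if R is not None: w=np.degrees((Ro.from_matrix(R)*Ro.from_quat(s["ee_rot"]).inv()).as_rotvec())/6
    print("t",round(s["time_s"],2),"tcp",s["tcp_pos"].round(4),"lin units",d.round(2),"rot units",w.round(2),"F",s["wrist_force"].round(1),"w",round(s["gripper_width"],4),s["grasp_force"])
def tool(F): return np.c_[-F[:,0],F[:,1],-F[:,2]]
E
python3 - <<'E'
from h import *
s=read_state();c=calibration("wrist");Rt=Ro.from_quat(s["ee_rot"]).as_matrix()
o,v=ray("wrist",c["camera_matrix"][:2,2]+1e-3)
print("cam in tool",(Rt.T@(o-s["tcp_pos"])).round(3),(Rt.T@v).round(3))
org=np.array([.566,-.0145,.1]);F=frame(org,np.radians(-11))
T=tool(F)
print(T.round(3))
togo(org+F@[-.05,0,.16],T)
E
```

```text
cam in tool [ 0.078  0.    -0.135] [-0.303  0.001  0.953]
[[-0.967  0.191  0.17 ]
 [ 0.188  0.982 -0.033]
 [-0.174  0.    -0.985]]
t 0.15 tcp [0.2103 0.5347 0.2386] lin units [  7.   -13.36   0.26] rot units [-0.45 -1.61  1.74] F [-0.2 -0.3 -0.5] w 0.0853 0.0
```

Request:
step_arm(linear=[[0.5,-0.95,0.02],[0.5,-0.95,0.02],[0.5,-0.95,0.02],[0.5,-0.95,0.02],[0.5,-0.95,0.02],[0.5,-0.95,0.02],[0.5,-0.95,0.02],[0.5,-0.95,0.02]], delta_rot=[[-0.03,-0.11,0.12],[-0.03,-0.11,0.12],[-0.03,-0.11,0.12],[-0.03,-0.11,0.12],[-0.03,-0.11,0.12],[-0.03,-0.11,0.12],[-0.03,-0.11,0.12],[-0.03,-0.11,0.12]], grip=[1,1,1,1,1,1,1,1])

```text
time_s: 1.15
tcp_pos: [0.3708, 0.2298, 0.2456]
ee_rot: [0.136, 0.99, -0.004, 0.048]
wrist_force: [0.7, 0.3, 0.1]
gripper_width: -0.0001
grasp_force: 0.0
```

Request:
step_arm(linear=[[0.5,-0.95,0.02],[0.5,-0.95,0.02],[0.5,-0.95,0.02],[0.5,-0.95,0.02],[0.5,-0.95,0.02],[0.5,-0.95,0.02],[0,0,0],[0,0,0]], delta_rot=[[-0.03,-0.11,0.12],[-0.03,-0.11,0.12],[-0.03,-0.11,0.12],[-0.03,-0.11,0.12],[-0.03,-0.11,0.12],[-0.03,-0.11,0.12],[0,0,0],[0,0,0]], grip=[1,1,1,1,1,1,1,1])

```text
time_s: 2.15
tcp_pos: [0.4899, 0.0034, 0.2501]
ee_rot: [0.099, 0.992, -0.006, 0.082]
wrist_force: [0.4, 0.2, 0.4]
gripper_width: 0.0
grasp_force: 0.0
```

Run:
```python
from h import *
org=np.array([.566,-.0145,.1]);F=frame(org,np.radians(-11))
togo(org+F@[-.05,0,.16],tool(F))
import pickle
c=calibration("wrist");im=read_camera("wrist");pickle.dump(c,open("c2.pkl","wb"))
cv2.imwrite("pics/w2.png",im[:,:,::-1])
```

```text
t 2.15 tcp [0.4899 0.0034 0.2501] lin units [ 0.01 -0.08 -0.03] rot units [-0.05 -0.08  0.07] F [0.4 0.2 0.4] w 0.0 0.0
```

View pics/w2.png

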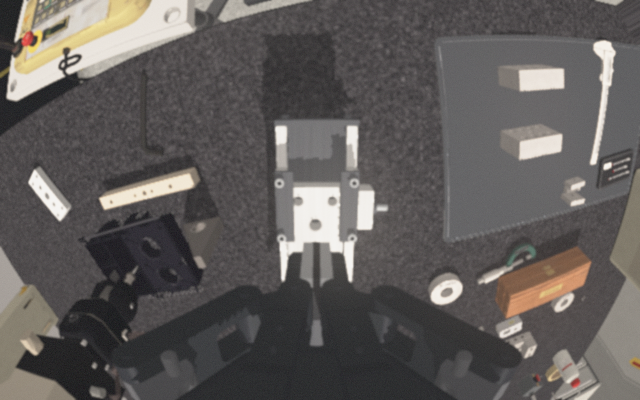

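Wrist view: end stop at row ~122, strips at columns ~285 and ~353 (rows 175–240), plate's lower edge near row 184. I'll enlarge it for exact pixels.

Run:
```python
import cv2
im=cv2.imread("pics/w2.png")
cv2.imwrite("pics/c2.png",cv2.resize(im[110:260,260:390],None,fx=4,fy=4,interpolation=cv2.INTER_CUBIC))
```

```text
(no output)
```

View pics/c2.png

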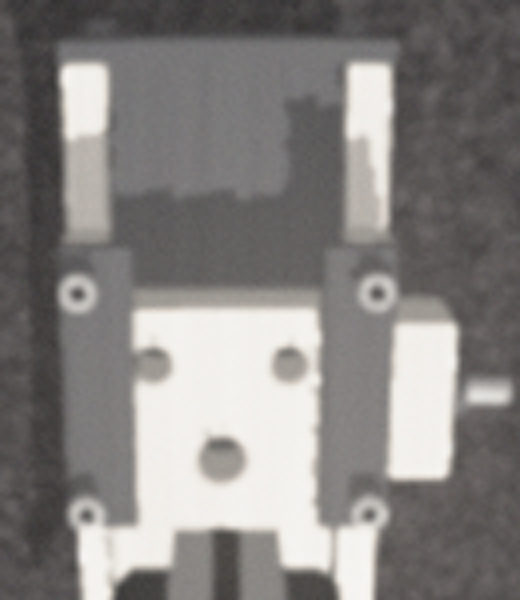

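Run:
```python
from h import *
import pickle
c=pickle.load(open("c2.pkl","rb"))
f=lambda p:(260+(p[0]+.5)/4-.5,110+(p[1]+.5)/4-.5)
pts=dict(Rup=((137,525),27),Lup=((320,525),27),Rlo=((133,248),27),Llo=((325,247),27),plT=((225,308),20),plB=((225,290),0),s1=((78,294),30),s2=((375,293),30),s3=((87,514),30),s4=((370,514),30),wR=((110,240),6),wL=((345,240),6),wRe=((108,64),6),wLe=((345,64),6),hR=((153,364),20),hL=((290,364),20),bore=((221,460),20))
org=np.array([.566,-.0145,.1]);yaw=np.radians(-11)
for it in range(2):
    F=frame(org,yaw);W={k:onplane("wrist",f(p),org+F[:,2]*h/1000,F[:,2],c) for k,(p,h) in pts.items()}
    d=W['Rup']+W['Lup']-W['Rlo']-W['Llo']+W['s3']+W['s4']-W['s1']-W['s2'];e=W['Lup']+W['Llo']+W['s2']+W['s4']-W['Rup']-W['Rlo']-W['s1']-W['s3']
    print(np.degrees(np.arctan2(d[1],d[0])),np.degrees(np.arctan2(-e[0],e[1])))
    for k in W: print(k,(F.T@(W[k]-org)*1000).round(1))
    yaw=(np.arctan2(d[1],d[0])+np.arctan2(-e[0],e[1]))/2
    break
# blocks in wrist image
g=cv2.cvtColor(cv2.imread("pics/w2.png"),cv2.COLOR_BGR2GRAY)
```

```text
-11.231532457445024 -11.375712822142074
Rup [ -1.8 -17.8  27. ]
Lup [-1.4 26.1 27. ]
Rlo [-69.4 -16.7  27. ]
Llo [-69.3  26.1  27. ]
plT [-53.5   3.7  20. ]
plB [-52.8   3.8  -0. ]
s1 [-59.7 -29.1  30. ]
s2 [-59.4  37.2  30. ]
s3 [ -6.1 -29.4  30. ]
s4 [-5.4 37.7 30. ]
wR [-66.9 -23.8   6. ]
wL [-66.5  32.7   6. ]
wRe [-109.2  -23.2    6. ]
wLe [-108.8   32.2    6. ]
hR [-40.1 -13.3  20. ]
hL [-39.8  18.9  20. ]
bore [-15.7   2.5  20. ]
```

```bash
cat >> h.py <<'E'
YAW=np.radians(-11.3);F=frame(None,YAW);ORG=np.array([.566,-.0145,.1])+F@[-.0005,.0043,0];T=tool(F)
def tr(): s=read_state();print("tcp in track mm",(F.T@(s["tcp_pos"]-ORG)*1000).round(1))
E
python3 - <<'E'
from h import *
tr();togo(ORG+F@[-.085,0,.05],T);togo(ORG+F@[-.085,0,.013],T)
print("unit of 10mm uphill",(F[:,0]*.25).round(4),"10mm out",(F[:,2]*.25).round(4))
E
```

```text
tcp in track mm [-50.6  -1.3 161.5]
t 2.2 tcp [0.4898 0.0038 0.2502] lin units [-0.35  0.1  -2.89] rot units [-0.05 -0.08  0.01] F [ 0.3 -0.2 -0.5] w -0.0001 0.0
t 2.2 tcp [0.4898 0.0038 0.2502] lin units [-0.19  0.07 -3.81] rot units [-0.05 -0.08  0.01] F [ 0.3 -0.2 -0.5] w -0.0001 0.0
unit of 10mm uphill [ 0.2414 -0.0482  0.0434] 10mm out [-0.0426  0.0085  0.2462]
```

Request:
step_arm(linear=[[-0.35,0.1,0],[0,0,-0.8],[0,0,-0.8],[0,0,-0.8],[0,0,-0.49],[0,0,0],[0,0,0],[0,0,0]], delta_rot=[[-0.05,-0.08,0.01],[0,0,0],[0,0,0],[0,0,0],[0,0,0],[0,0,0],[0,0,0],[0,0,0]], grip=[1,1,1,1,1,1,1,1])

```text
time_s: 3.2
tcp_pos: [0.4772, 0.0073, 0.1362]
ee_rot: [0.098, 0.991, -0.009, 0.089]
wrist_force: [0.1, -1.2, 0.2]
gripper_width: 0.0001
grasp_force: 0.0
```

Run:
```python
from h import *
tr();togo(ORG+F@[-.085,0,.013],T)
cv2.imwrite("pics/w3.png",cv2.resize(read_camera("wrist")[100:340,200:460,::-1],None,fx=2.4,fy=2.4))
```

```text
tcp in track mm [-83.2  -0.3  51.5]
t 3.2 tcp [0.4772 0.0073 0.1362] lin units [ 0.12 -0.02 -0.96] rot units [ 0.01  0.04 -0.01] F [ 0.1 -1.2  0.2] w 0.0001 0.0
```

View pics/w3.png

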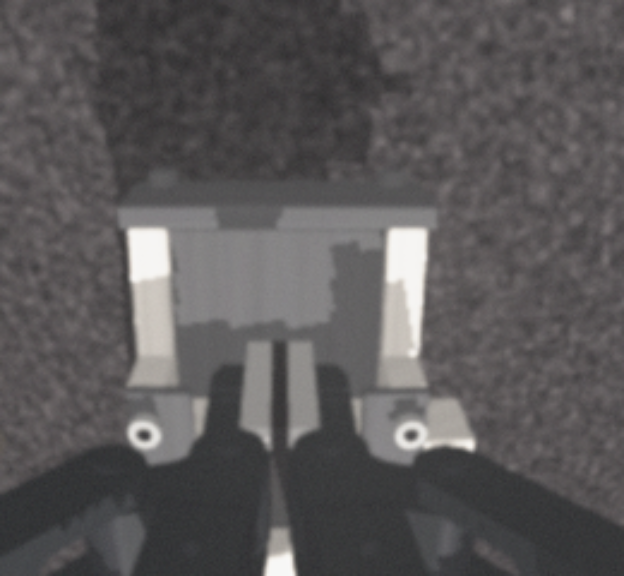

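The view shows the closed fingers centred in the channel at crop (280,390), between stop and plate. Descending, then pushing.

Request:
step_arm(linear=[[0.02,0,-0.24],[0.02,0,-0.24],[0.04,-0.01,-0.24],[0.04,-0.01,-0.24],[0,0,0],[0,0,0],[0.12,-0.02,0.02],[0,0,0]], delta_rot=[[0,0,0],[0,0,0],[0,0,0],[0,0,0],[0,0,0],[0,0,0],[0,0,0],[0,0,0]], grip=[1,1,1,1,1,1,1,1])

```text
time_s: 4.25
tcp_pos: [0.4872, 0.0054, 0.0979]
ee_rot: [0.098, 0.991, -0.009, 0.088]
wrist_force: [0.4, -0.3, 0.6]
gripper_width: 0.0001
grasp_force: 0.0
```

Run:
```python
from h import *
tr();togo(ORG+F@[-.0,0,.013],T)
```

```text
tcp in track mm [-79.8  -0.3  12. ]
t 4.25 tcp [0.4872 0.0054 0.0979] lin units [ 1.92 -0.38  0.37] rot units [ 0.01  0.03 -0.  ] F [ 0.4 -0.3  0.6] w 0.0001 0.0
```

Free contact-wise. Pushing 80 mm, in 10 mm rows.

Request:
step_arm(linear=[[0.24,-0.05,0.045],[0.24,-0.05,0.045],[0.24,-0.05,0.045],[0.24,-0.05,0.045],[0.24,-0.05,0.045],[0,0,0],[0,0,0],[0,0,0]], delta_rot=[[0,0,0],[0,0,0],[0,0,0],[0,0,0],[0,0,0],[0,0,0],[0,0,0],[0,0,0]], grip=[1,1,1,1,1,1,1,1])

```text
time_s: 5.25
tcp_pos: [0.532, -0.004, 0.1051]
ee_rot: [0.098, 0.992, -0.008, 0.085]
wrist_force: [-4.0, 2.0, -1.1]
gripper_width: 0.0001
grasp_force: 2.6
```

Run:
```python
from h import *
tr();togo(ORG+F@[.003,0,.013],T)
```

```text
tcp in track mm [-33.5  -0.6  11.2]
t 5.25 tcp [ 0.532  -0.004   0.1051] lin units [ 0.88 -0.16  0.2 ] rot units [-0.01 -0.04  0.  ] F [-4.   2.  -1.1] w 0.0001 2.573138102889061
```

Request:
step_arm(linear=[[0.22,-0.045,0.045],[0.22,-0.045,0.045],[0.22,-0.045,0.045],[0.22,-0.045,0.045],[0,0,0],[0,0,0],[0,0,0],[0,0,0]], delta_rot=[[0,0,0],[0,0,0],[0,0,0],[0,0,0],[0,0,0],[0,0,0],[0,0,0],[0,0,0]], grip=[1,1,1,1,1,1,1,1])

```text
time_s: 6.25
tcp_pos: [0.5694, -0.0117, 0.1137]
ee_rot: [0.098, 0.991, -0.009, 0.088]
wrist_force: [0.4, 0.3, 0.1]
gripper_width: 0.0002
grasp_force: 0.0
```

Run:
```python
from h import *
tr();togo(ORG+F@[.003,0,.013],T)
im=read_camera("top")[:,:,::-1];cv2.imwrite("pics/t4.png",im)
```

```text
tcp in track mm [ 5.6 -0.9 13. ]
t 6.25 tcp [ 0.5694 -0.0117  0.1137] lin units [-0.06  0.03 -0.01] rot units [ 0.    0.02 -0.  ] F [0.4 0.3 0.1] w 0.0002 0.0
```

Request:
step_arm(linear=[[-0.12,0.025,0.7],[-0.14,0.025,0.8],[-0.14,0.025,0.8],[-0.14,0.025,0.8],[-0.14,0.025,0.8],[0,0,0],[0,0,0],[0,0,0]], delta_rot=[[0,0,0],[0,0,0],[0,0,0],[0,0,0],[0,0,0],[0,0,0],[0,0,0],[0,0,0]], grip=[1,1,1,0.5,0,0,0,0])

```text
time_s: 7.3
tcp_pos: [0.5414, -0.0066, 0.2679]
ee_rot: [0.098, 0.991, -0.009, 0.086]
wrist_force: [0.1, -1.2, 0.5]
gripper_width: 0.0853
grasp_force: 0.0
```

Run:
```python
from h import *
import pickle
tr();togo(ORG+F@[.08,0,.08],T)
c=calibration("wrist");im=read_camera("wrist");pickle.dump(c,open("c5.pkl","wb"));cv2.imwrite("pics/w5.png",im[:,:,::-1])
print([proj("wrist",ORG+F@[x,0,.02],c).round() for x in(0,.02,.15)])
cv2.imwrite("pics/c5.png",cv2.resize(im[120:300,240:400,::-1],None,fx=3.3,fy=3.3,interpolation=cv2.INTER_CUBIC))
```

```text
tcp in track mm [  4.4  -1.4 169.8]
t 7.3 tcp [ 0.5414 -0.0066  0.2679] lin units [ 2.22 -0.41 -1.88] rot units [-0.   -0.01 -0.  ] F [ 0.1 -1.2  0.5] w 0.0853 0.0
[array([317., 181.]), array([317., 201.]), array([317., 309.])]
```

View pics/c5.png

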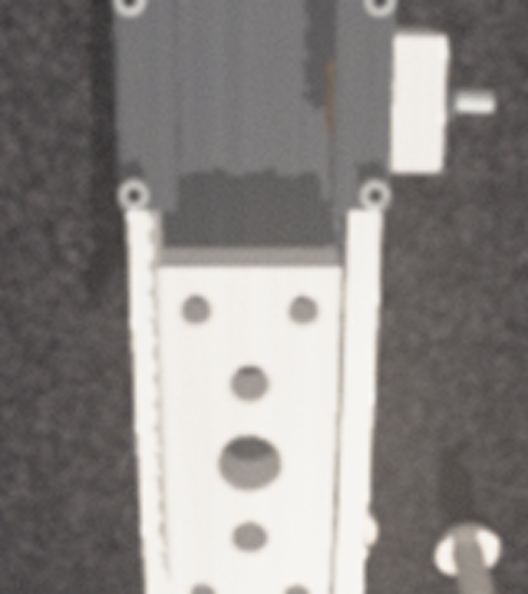

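The plate's lower edge (crop row 266) is now uphill of the strip ends (row ~210); the big central bore is at crop (249,463).

Run:
```python
from h import *
import pickle
c=pickle.load(open("c5.pkl","rb"))
f=lambda p:(240+(p[0]+.5)/3.3-.5,120+(p[1]+.5)/3.3-.5)
for k,p,h in(("low",(250,266),.02),("bore",(249,462),.02),("Ledge",(160,270),.02),("Redge",(341,270),.02),("hL",(196,310),.02),("hR",(303,310),.02),("h3",(249,383),.02),("h4",(249,537),.02)):
    print(k,(F.T@(onplane("wrist",f(p),ORG+F[:,2]*h,F[:,2],c)-ORG)*1000).round(1))
```

```text
low [18.8 -1.6 20. ]
bore [84.  -1.9 20. ]
Ledge [ 20.1 -28.   20. ]
Redge [20.1 25.2 20. ]
hL [ 32.6 -17.6  20. ]
hR [32.6 14.2 20. ]
h3 [56.4 -1.9 20. ]
h4 [112.4  -2.   20. ]
```

Run:
```python
from h import *
togo(ORG+F@[.084,-.0016,.07],T);togo(ORG+F@[.084,-.0016,.015],T)
```

```text
t 7.35 tcp [ 0.5415 -0.0066  0.268 ] lin units [ 2.34 -0.47 -2.11] rot units [-0.   -0.01 -0.  ] F [ 0.2 -0.3 -0.5] w 0.0853 0.0
t 7.35 tcp [ 0.5415 -0.0066  0.268 ] lin units [ 2.58 -0.52 -3.47] rot units [-0.   -0.01 -0.  ] F [ 0.2 -0.3 -0.5] w 0.0853 0.0
```

Request:
step_arm(linear=[[0.78,-0.16,-0.3],[0.78,-0.16,-0.6],[0.78,-0.15,-0.6],[0,0,-0.61],[0.12,-0.025,-0.68],[0.12,-0.025,-0.68],[0,0,0],[0,0,0]], delta_rot=[[0,0,0],[0,0,0],[0,0,0],[0,0,0],[0,0,0],[0,0,0],[0,0,0],[0,0,0]], grip=[0,0,0,0,0,0,0,0])

```text
time_s: 8.35
tcp_pos: [0.6457, -0.0275, 0.1311]
ee_rot: [0.098, 0.991, -0.009, 0.088]
wrist_force: [-0.6, 0.3, 0.2]
gripper_width: 0.0856
grasp_force: 0.0
```

Run:
```python
from h import *
tr();togo(ORG+F@[.084,-.0016,.015],T)
```

```text
tcp in track mm [85.3 -1.5 16.6]
t 8.35 tcp [ 0.6457 -0.0275  0.1311] lin units [-0.03  0.   -0.04] rot units [ 0.    0.02 -0.  ] F [-0.6  0.3  0.2] w 0.0856 0.0
```

Request:
step_arm(linear=[[-0.03,0,-0.04],[0,0,0],[0,0,0],[0,0,0],[0,0,0],[0,0,0],[0,0,0],[0,0,0]], delta_rot=[[0,0,0],[0,0,0],[0,0,0],[0,0,0],[0,0,0],[0,0,0],[0,0,0],[0,0,0]], grip=[0.1,0.3,0.4,1,1,1,1,1], force=70)

```text
time_s: 9.35
tcp_pos: [0.6442, -0.0276, 0.1306]
ee_rot: [0.098, 0.991, -0.009, 0.088]
wrist_force: [-1.8, -0.5, 5.2]
gripper_width: 0.0519
grasp_force: 72.8
```

Run:
```python
from h import *
tr();togo(ORG+F@[.084,-.0016,.115],T)
```

```text
tcp in track mm [83.9 -1.8 16.4]
t 9.35 tcp [ 0.6442 -0.0276  0.1306] lin units [-0.42  0.09  2.43] rot units [ 0.01  0.03 -0.  ] F [-1.8 -0.5  5.2] w 0.0519 72.76166081428528
```

Request:
step_arm(linear=[[-0.05,0.01,0.3],[-0.08,0.02,0.5],[-0.1,0.02,0.6],[-0.1,0.02,0.6],[-0.1,0.02,0.5],[0,0,0],[0,0,0],[0,0,0]], delta_rot=[[0,0,0],[0,0,0],[0,0,0],[0,0,0],[0,0,0],[0,0,0],[0,0,0],[0,0,0]], grip=[1,1,1,1,1,1,1,1])

```text
time_s: 10.35
tcp_pos: [0.6262, -0.0238, 0.2276]
ee_rot: [0.098, 0.991, -0.009, 0.086]
wrist_force: [-0.9, -0.3, -3.0]
gripper_width: 0.0519
grasp_force: 74.5
```

Run:
```python
from h import *
import pickle
togo([.494,.289,.16])
c=pickle.load(open("c2.pkl","rb"))
im=cv2.imread("pics/w2.png");g=cv2.cvtColor(im,cv2.COLOR_BGR2GRAY)
cv2.imwrite("pics/c6.png",cv2.resize(im[50:170,480:590],None,fx=5,fy=5,interpolation=cv2.INTER_CUBIC))
# top view: blocks at subpixel via upsampled threshold
t=cv2.cvtColor(cv2.imread("pics/top0.png"),cv2.COLOR_BGR2GRAY)[190:255,180:250]
u=cv2.resize(t,None,fx=8,fy=8,interpolation=cv2.INTER_CUBIC)
for cc in cv2.findContours((u>(220 if 0 else 185)).astype(np.uint8),cv2.RETR_EXTERNAL,cv2.CHAIN_APPROX_NONE)[0]:
    if cv2.contourArea(cc)<6000: continue
    r=cv2.minAreaRect(cc);P=[onz("top",((q[0]+.5)/8-.5+180,(q[1]+.5)/8-.5+190),.053)[:2] for q in cv2.boxPoints(r)]
    P=np.array(P);e=P[1]-P[0];e2=P[2]-P[1]
    print("centre",P.mean(0).round(4),"sides",np.linalg.norm(e).round(4),np.linalg.norm(e2).round(4),"ang",np.degrees(np.arctan2(e[1],e[0])).round(1),np.degrees(np.arctan2(e2[1],e2[0])).round(1))
```

```text
t 10.35 tcp [ 0.6262 -0.0238  0.2276] lin units [-3.31  7.82 -1.69] rot units [0. 0. 0.] F [-0.9 -0.3 -3. ] w 0.0519 74.54436421394348
centre [0.449  0.2892] sides 0.0783 0.0266 ang -88.0 -175.8
centre [0.537  0.2902] sides 0.0262 0.0761 ang 3.6 -89.2
```

View pics/c6.png

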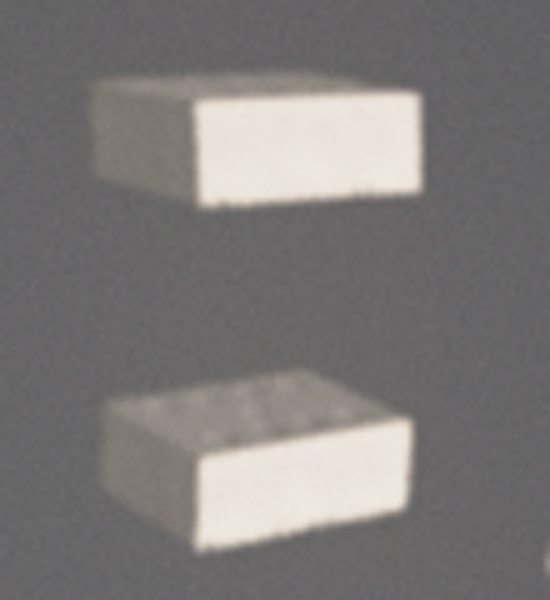

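The crop shows the two block tops as bright quadrilaterals: block_a with corners (195,98), (420,93), (423,192), (200,207), and block_b with corners (197,457), (411,420), (407,512), (195,549).

Run:
```python
from h import *
import pickle
c=pickle.load(open("c2.pkl","rb"))
f=lambda p:(480+(p[0]+.5)/5-.5,50+(p[1]+.5)/5-.5)
for n,Q in(("a",[(195,98),(420,93),(423,192),(200,207)]),("b",[(197,457),(411,420),(407,512),(195,549)])):
    P=np.array([onz("wrist",f(q),.053,c)[:2] for q in Q]);l=P[1]-P[0]+P[2]-P[3];w=P[3]-P[0]+P[2]-P[1]
    print(n,P.mean(0).round(4),np.linalg.norm(l)/2,np.linalg.norm(w)/2,np.degrees(np.arctan2(-l[0],l[1])).round(1),np.degrees(np.arctan2(w[1],w[0])).round(1))
```

```text
a [0.4484 0.292 ] 0.07753234182315878 0.02599792381541508 0.2 1.4
b [0.5366 0.2925] 0.07747845507015076 0.02575601253976362 0.5 3.2
```

```bash
cat >> h.py <<'E'
G=tool(frame(None,np.radians(1),0.))
E
python3 - <<'E'
from h import *
togo([.493,.291,.13],G)
E
```

```text
t 10.35 tcp [ 0.6262 -0.0238  0.2276] lin units [-3.33  7.87 -2.44] rot units [0.15 1.65 2.04] F [-0.9 -0.3 -3. ] w 0.0519 74.54436421394348
```

Request:
step_arm(linear=[[-0.2,0.5,0],[-0.28,0.66,0],[-0.28,0.66,0],[-0.28,0.66,0],[-0.28,0.66,0],[-0.28,0.66,0],[-0.28,0.66,0],[-0.28,0.66,0]], delta_rot=[[0.01,0.14,0.17],[0.01,0.14,0.17],[0.01,0.14,0.17],[0.01,0.14,0.17],[0.01,0.14,0.17],[0.01,0.14,0.17],[0.01,0.14,0.17],[0.01,0.14,0.17]], grip=[1,1,1,1,1,1,1,1])

```text
time_s: 11.35
tcp_pos: [0.5393, 0.1828, 0.2287]
ee_rot: [0.026, 0.999, -0.004, 0.029]
wrist_force: [1.3, 0.1, -3.2]
gripper_width: 0.0516
grasp_force: 74.5
```

Request:
step_arm(linear=[[-0.28,0.66,0],[-0.28,0.66,0],[-0.28,0.66,0],[-0.28,0.6,-0.5],[-0.05,0.17,-0.7],[0,0,-0.7],[0,0,-0.5],[0,0,0]], delta_rot=[[0.01,0.14,0.17],[0.01,0.14,0.17],[0.01,0.14,0.17],[0.01,0.12,0.17],[0,0,0],[0,0,0],[0,0,0],[0,0,0]], grip=[1,1,1,1,1,1,1,1])

```text
time_s: 12.35
tcp_pos: [0.4917, 0.2911, 0.1312]
ee_rot: [-0.009, 1.0, -0.002, -0.001]
wrist_force: [0.0, 0.1, -3.2]
gripper_width: 0.0518
grasp_force: 74.4
```

Run:
```python
from h import *
togo([.493,.291,.08],G)
im=read_camera("scene")[:,:,::-1];cv2.imwrite("pics/s7.png",cv2.resize(im[150:250,130:290],None,fx=4.5,fy=4.5,interpolation=cv2.INTER_CUBIC))
```

```text
t 12.35 tcp [0.4917 0.2911 0.1312] lin units [ 0.03 -0.   -1.28] rot units [ 0.05 -0.02 -0.01] F [ 0.   0.1 -3.2] w 0.0518 74.43400025367737
```

View pics/s7.png

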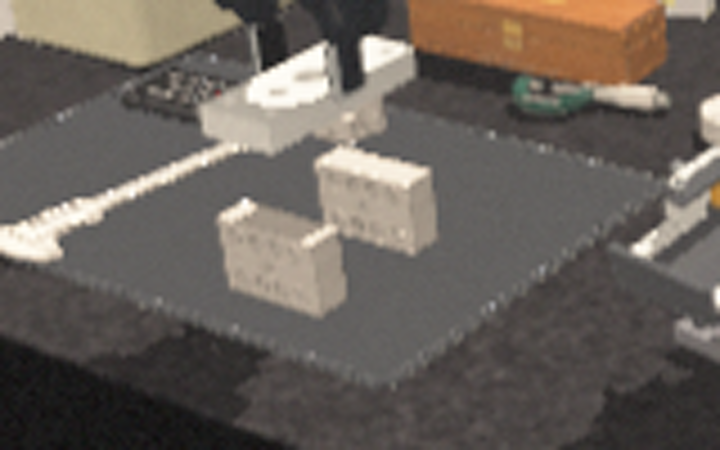

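The plate is held level above the blocks, long axis from block to block (crop (310,95) over (280,260) and (375,200)). Lowering.

Request:
step_arm(linear=[[0.03,0,-0.5],[0,0,-0.5],[0,0,-0.3],[0,0,-0.05],[0,0,0],[0,0,0],[0,0,0],[0,0,0]], delta_rot=[[0.05,-0.02,0],[0,0,0],[0,0,0],[0,0,0],[0,0,0],[0,0,0],[0,0,0],[0,0,0]], grip=[1,1,1,1,1,1,1,1])

```text
time_s: 13.4
tcp_pos: [0.4951, 0.291, 0.0794]
ee_rot: [-0.009, 1.0, 0.001, 0.002]
wrist_force: [-0.0, 1.3, -3.4]
gripper_width: 0.0519
grasp_force: 74.4
```

Request:
step_arm(linear=[[0,0,-0.04],[0,0,-0.04],[0,0,-0.03],[0,0,0],[0,0,0],[0,0,0],[0,0,0],[0,0,0]], delta_rot=[[0,0,0],[0,0,0],[0,0,0],[0,0,0],[0,0,0],[0,0,0],[0,0,0],[0,0,0]], grip=[1,1,1,1,1,1,1,1])

```text
time_s: 14.4
tcp_pos: [0.4949, 0.2909, 0.0748]
ee_rot: [-0.009, 1.0, 0.001, 0.002]
wrist_force: [-0.8, 0.1, -2.5]
gripper_width: 0.0515
grasp_force: 74.4
```

Request:
step_arm(linear=[[0,0,-0.05],[0,0,0],[0,0,-0.03],[0,0,0],[0,0,0],[0,0,0],[0,0,0],[0,0,0]], delta_rot=[[0,0,0],[0,0,0],[0,0,0],[0,0,0],[0,0,0],[0,0,0],[0,0,0],[0,0,0]], grip=[1,1,1,1,1,1,1,1])

```text
time_s: 15.4
tcp_pos: [0.4949, 0.2909, 0.0715]
ee_rot: [-0.009, 1.0, 0.001, 0.002]
wrist_force: [-0.4, 0.5, -2.9]
gripper_width: 0.0517
grasp_force: 74.5
```

Request:
step_arm(linear=[[0,0,-0.03],[0,0,0],[0,0,-0.03],[0,0,0],[0,0,0],[0,0,0],[0,0,0],[0,0,0]], delta_rot=[[0,0,0],[0,0,0],[0,0,0],[0,0,0],[0,0,0],[0,0,0],[0,0,0],[0,0,0]], grip=[1,1,1,1,1,1,1,1])

```text
time_s: 16.4
tcp_pos: [0.495, 0.2909, 0.0695]
ee_rot: [-0.009, 1.0, 0.001, 0.002]
wrist_force: [-1.6, -0.9, 5.4]
gripper_width: 0.0516
grasp_force: 75.4
```

Contact is made with about 8 N. Opening, then retreating straight up.

Request:
step_arm(linear=[[0,0,0],[0,0,0],[0,0,0],[0,0,0],[0,0,0],[0,0,0],[0,0,0],[0,0,0]], delta_rot=[[0,0,0],[0,0,0],[0,0,0],[0,0,0],[0,0,0],[0,0,0],[0,0,0],[0,0,0]], grip=[0.35,0.3,0.2,0.1,0,0,0,0])

```text
time_s: 17.4
tcp_pos: [0.4949, 0.2909, 0.0691]
ee_rot: [-0.009, 1.0, 0.001, 0.002]
wrist_force: [-0.2, -0.4, 0.0]
gripper_width: 0.0852
grasp_force: 0.0
```

Request:
step_arm(linear=[[0,0,0.2],[0,0,0.5],[0,0,0.8],[0,0,0.8],[0,0,0.8],[0,0,0.8],[0,0,0],[0,0,0]], delta_rot=[[0,0,0],[0,0,0],[0,0,0],[0,0,0],[0,0,0],[0,0,0],[0,0,0],[0,0,0]], grip=[0,0,0,0,0,0,0,0])

```text
time_s: 18.4
tcp_pos: [0.4944, 0.2907, 0.2246]
ee_rot: [-0.009, 1.0, 0.001, 0.002]
wrist_force: [-0.1, -0.4, -0.2]
gripper_width: 0.0855
grasp_force: 0.0
```

Run:
```python
from h import *
togo([.493,.291,.08],G)
c=calibration("wrist");w=read_camera("wrist")[:,:,::-1];print(proj("wrist",[.493,.291,.073],c))
im=read_camera("scene")[:,:,::-1]
a=cv2.resize(im[160:250,150:270],None,fx=3.3,fy=3.3,interpolation=cv2.INTER_CUBIC);b=cv2.resize(w[100:300,220:420],(400,400))
b=b[:a.shape[0]] if b.shape[0]>=a.shape[0] else b
h=max(a.shape[0],400);pad=lambda x:cv2.copyMakeBorder(x,0,h-x.shape[0],0,0,cv2.BORDER_CONSTANT)
cv2.imwrite("pics/f8.png",np.hstack([pad(a),pad(cv2.resize(w[100:300,220:420],(400,400)))]))
```

```text
t 18.4 tcp [0.4944 0.2907 0.2246] lin units [-0.03  0.01 -3.62] rot units [-0.02  0.03  0.  ] F [-0.1 -0.4 -0.2] w 0.0855 0.0
[315.66906302 183.07077046]
```

View pics/f8.png

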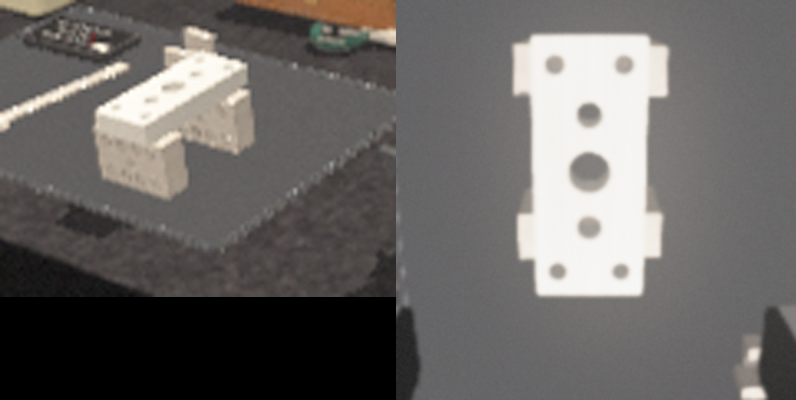

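The plate lies flat and square across both blocks: in the left view it spans from (120,130) to (215,75), and in the right view the blocks show on both sides at rows ~70 and ~235. The gripper is clear, so I'm handing in.

```bash
python3 -c "
from workcell import *
print(close_job())"
```

```text
the job is handed in; nothing more can be done
None
```

The plate was pushed clear of the strips, lifted out and laid flat and square across both setup blocks, then released; I handed the job in at about 18.5 s, and no verdict came back.

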